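Clear the mallet off the roller press, run its table home and pin it

ROBOT

A 7-joint arm with a two-finger parallel gripper is mounted at the origin on the work surface. World frame = base frame: x ahead of the robot, y to its left, z up, the work surface at z = 0. Lengths are in m, angles in rad, forces in N, time in s.
With the tool pointing down it reaches from about 0.425 to 0.925 m from the base axis. Payload 6.8 kg.
Tool frame: the origin (TCP) lies on the centre line of the jaws, within the pads' length; the fingertips stand 17 mm ahead of it and the grasp point (between the pads) lies 2 mm behind it (manip.tip_reach is the distance from the TCP to the fingertips, in m); z points along the fingers, y is the line along which they close (so a half turn about z gives the same grasp; the last joint's range is limited). The gripper opens to 88 mm and grips with 3 to 60 N. Pads are 20 mm wide; open, the fingers measure 115 mm over their backs; the gripper's body (75 mm by 178 mm) begins 61 mm behind the grasp point.
Start: joints at [-1.41, 0.477, 0.022, 1.555, -0.011, 1.109, -0.083], TCP at [0.179, 0.651, 0.24] pointing down, gripper open.
Joint ranges: [-2.96, 2.96], [-0.34, 2.1], [-1.41, 1.46], [0.24, 2.44], [-1.37, 4.51], [0.17, 1.92], [-2.96, 2.96]. Speed limits (rad/s): [2.39, 2.39, 3.14, 3.14, 3.14, 3.14, 3.14].

INTERFACE

Orientations are given as a unit quaternion [w, x, y, z].
In Python, from station import manip gives the robot as it stands.
- The arm moves only by the shell command python3 -m jog 'ROWS' [OPENING] [FORCE]. ROWS is JSON, a list of rows, each an object with "translation": the shift along the world's x, y, z in units of 1000 mm (1.0 is 1000 mm), a list of three; "angular": the turn, a rotation vector about the world's x, y, z in units of 60 degrees (1.0 is 60 degrees), a list of three. A call has 1 to 5 rows; each row is the pose to reach, as a shift and turn from the pose commanded when the call began; what a row does not reach only later rows make up. A row lasts 1/12 s, in which the tool goes at most 41.7 mm and 7.16 degrees, less where a joint would pass 70% of its speed; a pose out of reach is approached as far as the arm can. A call with a number of a shift or a turn outside -1 to 1 is refused whole. A call with a gripper value outside its range is refused whole. OPENING is the finger opening in mm, from 0 to 87.8, set as the call begins (- or left out, the last holds). The fingers move at their own pace and stop on an object; FORCE is the grip in N (left out, the last holds). Time passes only in rows, so rows that repeat a pose let the fingers close. It gives the time, the measured TCP pose, the force, the opening and the grip force at its end, in the units of the state.
- manip.state(): the state, without advancing time (a new reading comes with each control period).
- manip.read_camera(name): name is "scene" or "top" or "wrist"; returns the picture (400x640x3 uint8, red, green, blue); there is no depth.
- manip.get_calibration(name): a dict with "fx", "fy", "cx", "cy" (pixels), "extrinsics" (4x4, takes a point from camera to world coordinates); the wrist camera has in their place "tool_from_camera" (4x4, takes a point from camera to tool coordinates, whose origin is the TCP and whose axes are the flange's). Camera axes: x right, y down, z forward; pixel columns grow to the right and rows downward; lengths in m; the calibration is good to about 2 mm. A picture is of the moment at which its call begins: read the wrist's pose just before it. get_calibration takes no time and is no camera call.
- manip.sign_off(): hands the job in; it is judged then, once.
Trained networks look in the newest picture that a camera, given by its name, has taken for a name from the list of things; names that differ only in an ending like _2 or _b are one class to them, and where a whole thing is asked for, a point or a joint stands for the part that bears it (a point fixed in the world has none). Each returns a list of dicts, best first, with "confidence" (0 to 1); they miss things now and then, are a little off and sometimes report something else, mostly with a low value. They report only what shows in the picture. A call takes as long as a camera call. They do not tell look-alikes from the thing itself.
- manip.spot_in(camera, name): "extent" ([left, top, right, bottom] as shares, 0 to 1, of the picture: columns of its width, rows of its height, round what is visible of it).
- manip.landmark_of(camera, name): "centre" ([column, row] as shares, 0 to 1, of the picture: columns of its width, rows of its height: a listed point, or the origin of a listed thing).
The state is a dict: "clock": time; "joint_pos": joint angles; "dq": joint speeds; "joint_efforts": joint torques, N m; "ee_pos": TCP position; "tcp_rot": TCP orientation; "ft_force": force on the tool from outside, world axes, zero at the start; "wrist_torque": the same for the moment, N m; "width": finger opening in m; "finger_force": force on a finger pad.
Only numpy, scipy, OpenCV 4.12 (cv2) and the standard library are available. Lean on these libraries where they do the work, as an engineer would, in place of code of your own. Each camera call takes 0.05 s, during which the arm holds its last target. There are 200 camera calls.

TASK

A mallet has been left on the bed of the small blue roller press, in the way of its sliding table: lift it off (do not shove it aside with the table) and lay it gently, whole, inside the wooden tray with the red lining. Then slide the press table fully home towards the rollers by its red knob, and lock it: take the yellow-handled pin from its slanted wooden block and push it down through the hole in the table's tongue and the bed below until its collar sits flush on the tongue. Leave the other things on the bench where they are.

Things in the scene. Friction and masses are not known exactly. Their poses are not given: they have to be found in the camera images.
- press: Low blue roller press, fixed. Origin on the bench, z up. Steel bed: x +-90 mm, y -220 to +240 mm, top 50 mm above the bench. A blue bridge with rollers crosses it at y -210 to -100 mm, x +-95 mm, top 125 mm above the bench; its opening is too low for the mallet. A crank sticks out of the bridge to x +180 mm. The table goes home along the press's -y.
- bed_hole (a point): Mouth of the vertical round 13 mm hole through the 20 mm thick bed, on the bed's top face (50 mm above the bench); axes as the press. Nothing beneath the hole but the bench.
- table_slide (a joint): Travel of the aluminium sliding table (m): 0 out, 0.22 fully home at its stop, along the press's -y, where its hole is over the bed hole. Friction about 3 N; stays where left. Plate 150 (x) x 160 (y) x 12 mm, top 63 mm above the bench; a tongue 50 mm wide, 95 mm long, of the same height, on its outer (+y) side carries the hole.
- table_knob (a point): Centre of the upper part of the red upright knob on the sliding table, 90 mm above the bench; that part is a cylinder 26 mm in diameter, 81 to 107 mm above the bench. On the table's centreline, 135 mm from the plate's leading edge, 100 mm from the tongue hole. Axes as the press.
- table_hole (a point): Mouth of the vertical 13 mm through hole in the table's tongue, on its top face, 63 mm above the bench; moves with the table.
- mallet: Wooden mallet, about 0.3 kg, lying flat on the press bed. Dark head: a block 45 (x) x 70 (y) x 45 (z) mm; origin at the centre of the head's underside. Light round handle, 22 mm in diameter, along -x at 22.5 mm above the underside, from the head (x -22 mm) to x -167 mm. Centre of mass near x -20 mm.
- mallet_butt (a point): Point on the mallet handle's axis 2 mm short of its free end (165 mm along -x from the head's centre, 22.5 mm above the underside).
- tray: Shallow open wooden tray on a solid base, fixed: 140 (x) x 260 (y) mm outside, walls 5 mm thick, red-lined floor 35 mm above the bench, rim 56 mm above the bench. Origin on the bench under its centre; y along its length.
- holder: Slanted wooden block, fixed, 108 mm wide (y): a plank 70 x 80 x 40 mm between two upright cheeks (80 mm long, 66 mm high, at y +-47 mm), tilted so that its top leans to the block's -x by 30 degrees. The 13 mm hole runs square through the plank's middle, 60 mm above the bench. Origin on the bench under its centre.
- pin: Locking pin, about 0.09 kg, standing in the slanted block, leaning 30 degrees towards the block's -x. Origin at the tip, z along the pin to the handle. Steel shaft 10 mm in diameter with a tapered tip (9 mm long), collar 28 mm in diameter from z 60 to 65 mm, yellow round handle 22 mm in diameter from z 65 to 112 mm.
- pin_collar (a point): Centre of the underside of the pin's collar (z 60 mm of the pin), which rests on the slanted plank now and must rest on the tongue at the end; axes as the pin.
- spool: Bystander: purple thread spool, 44 mm in diameter, 40 mm high; origin at its base, as for the other bystanders.
- glue_jar: Bystander: jar, 70 mm in diameter, 90 mm high.
- tape_roll: Bystander: blue roll of tape lying flat, 90 mm in diameter, 30 mm high.
- cutting_die: Bystander: round steel band die, 80 mm in diameter, 32 mm high.
- dye_bottle: Bystander: brown bottle, 52 mm in diameter, 130 mm high.
- tin: Bystander: orange box 90 x 60 x 40 mm.
Not all that is in view belongs to the job. Leave any black look-alike of the pin alone.

How it is judged:
By the outcome, as a careful person would: the job done as asked, in the order asked, and still so for the second after the job is handed in, with the robot touching nothing.
It also fails if it takes over 72 s, if anything falls off the work surface, if the arm or the gripper's body presses on something with over 40 N, if the wrist force passes 120 N, or if a joint passes its speed limit or range.

## Working session

There is one attempt and no reset: what is moved stays moved. The work goes in short steps, Python scripts to look and compute and a shell command to move; the robot and the scene stay as the last step left them, time stands still between calls to the robot, and variables do not carry over. Pictures are saved under pics/ and viewed, at most 10 in all, crops included, and the job is handed in when it is done.

```bash
mkdir -p pics; ls; cat > h.py <<'E'
import sys; sys.path.insert(0,'.')
import numpy as np, cv2
from scipy.spatial.transform import Rotation as R
from station import manip
def T_wc(cam):
    c=manip.get_calibration(cam)
    if cam=='wrist':
        s=manip.state(); q=s['tcp_rot']; T=np.eye(4)
        T[:3,:3]=R.from_quat([q[1],q[2],q[3],q[0]]).as_matrix(); T[:3,3]=s['ee_pos']
        return c,T@np.array(c['tool_from_camera'])
    return c,np.array(c['extrinsics'])
def snap(cam,fn=None):
    c,T=T_wc(cam); im=manip.read_camera(cam)
    if fn: cv2.imwrite('pics/'+fn,im[:,:,::-1])
    return im,c,T
def ray(c,T,u,v):
    d=T[:3,:3]@np.array([(u-c['cx'])/c['fx'],(v-c['cy'])/c['fy'],1]); return T[:3,3],d/np.linalg.norm(d)
def onz(c,T,u,v,z):
    o,d=ray(c,T,u,v); return o+d*(z-o[2])/d[2]
def tri(rays):
    A=0;b=0
    for o,d in rays:
        P=np.eye(3)-np.outer(d,d); A=A+P; b=b+P@o
    p=np.linalg.solve(A,b); return p,[np.linalg.norm((np.eye(3)-np.outer(d,d))@(p-o)) for o,d in rays]
def proj(c,T,p):
    q=np.linalg.inv(T)@np.r_[p,1]; return np.array([c['fx']*q[0]/q[2]+c['cx'],c['fy']*q[1]/q[2]+c['cy']])
E
python3 - <<'E'
from h import *
C={}
for cam in ['scene','top']:
    im,c,T=snap(cam,cam+'0.png'); C[cam]=(c,T); print(cam,np.round(T[:3,3],3),c['fx'])
names='press bed_hole table_knob table_hole mallet mallet_butt tray holder pin pin_collar spool glue_jar tape_roll cutting_die dye_bottle tin'.split()
for n in names:
    D={}
    for cam in C:
        r=manip.landmark_of(cam,n)[:2]; D[cam]=r
        print(n,cam,[(round(x['centre'][0]*640),round(x['centre'][1]*400),round(x['confidence'],2)) for x in r])
    if all(D.values()):
        p,e=tri([ray(*C[k],D[k][0]['centre'][0]*640,D[k][0]['centre'][1]*400) for k in C]); print('   ',np.round(p,3),np.round(e,4))
print(manip.state()['clock'],manip.state()['tcp_rot'])
E
```

```text
pics
scene [1.527 0.027 1.193] 487.1007393655773
top [ 0.305 -0.032  1.438] 508.27592081580536
press scene [(324, 224, 0.6), (340, 168, 0.16)]
press top [(325, 183, 0.68)]
    [ 0.625 -0.006 -0.003] [0.0007 0.0007]
bed_hole scene [(350, 213, 0.67)]
bed_hole top [(292, 181, 0.59)]
    [0.622 0.076 0.051] [0.0062 0.0062]
table_knob scene [(389, 206, 0.91), (322, 223, 0.6)]
table_knob top [(255, 174, 0.93)]
    [0.632 0.182 0.095] [0.0014 0.0014]
table_hole scene [(421, 209, 0.95), (417, 181, 0.23)]
table_hole top [(219, 181, 0.68)]
    [0.619 0.282 0.07 ] [0.0018 0.0018]
mallet scene [(318, 218, 0.75)]
mallet top [(325, 178, 0.93), (339, 126, 0.51)]
    [ 0.632 -0.017  0.035] [0.0073 0.0073]
mallet_butt scene [(314, 169, 0.67)]
mallet_butt top [(335, 235, 0.91), (483, 175, 0.34)]
    [ 0.465 -0.038  0.07 ] [0.0045 0.0045]
tray scene [(416, 182, 0.55)]
tray top [(223, 244, 0.72), (219, 181, 0.44)]
    [0.451 0.287 0.001] [0.0029 0.0029]
holder scene [(245, 174, 0.93)]
holder top [(324, 183, 0.73), (424, 258, 0.7)]
    [ 0.602 -0.115  0.215] [0.1098 0.1098]
pin scene [(389, 204, 0.7), (1
[... 287 characters left out ...]
ol top [(308, 271, 0.68)]
    [ 0.375  0.035 -0.014] [0.0092 0.0092]
glue_jar scene [(369, 268, 0.77), (352, 213, 0.64)]
glue_jar top [(280, 131, 0.94), (295, 185, 0.66)]
    [0.785 0.124 0.004] [0.0016 0.0016]
tape_roll scene [(474, 220, 0.69)]
tape_roll top [(167, 194, 0.92)]
    [0.602 0.452 0.001] [0. 0.]
cutting_die scene [(418, 210, 0.72), (306, 269, 0.66)]
cutting_die top []
dye_bottle scene [(194, 202, 0.98), (340, 167, 0.44)]
dye_bottle top [(470, 207, 0.63)]
    [ 0.547 -0.423 -0.003] [0.0021 0.0021]
tin scene [(173, 222, 0.66), (323, 222, 0.61)]
tin top [(482, 176, 0.62)]
    [ 0.637 -0.464  0.01 ] [0.005 0.005]
1.7 [-5.41901266e-06  1.34017710e-01  9.90978937e-01 -1.65304669e-06]
```

```bash
cd pics; python3 -c "
import cv2
a=cv2.imread('top0.png')[90:310,130:530];cv2.imwrite('t0.png',cv2.resize(a,(800,440),interpolation=2))
a=cv2.imread('scene0.png')[130:300,140:500];cv2.imwrite('s0.png',cv2.resize(a,(800,378),interpolation=2))"
```

```text
(no output)
```

View pics/t0.png

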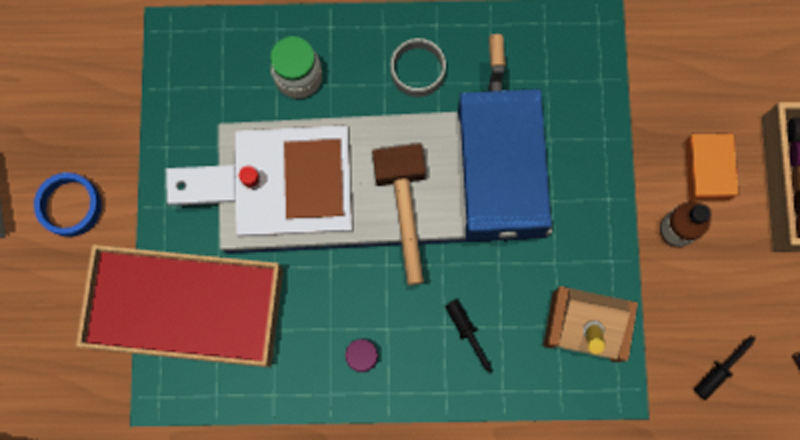

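View pics/s0.png

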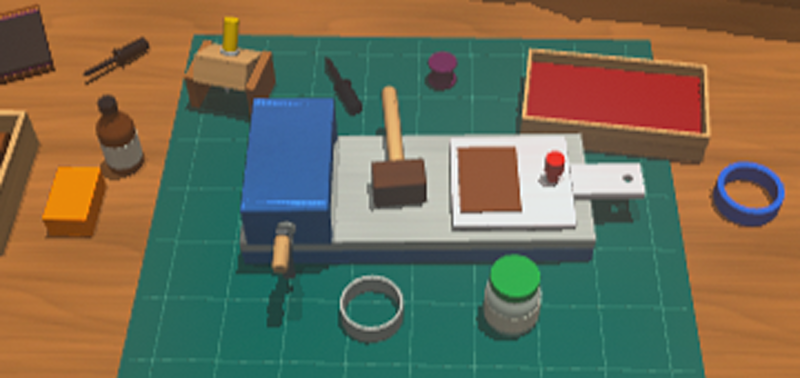

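The top view (crop, 2x) shows the mallet head at (400,163) with its butt at (415,282). The red knob is at (249,177), the tongue hole at (181,185), the tray centre near (180,305), and the yellow pin at (595,335) in its block. Black look-alikes lie at (468,330) and (725,368). In the scene view the yellow handle is at crop (231,35), so the networks' scene answers for the pin fell on a look-alike and on the knob. I'll move the wrist camera over the mallet.

```bash
python3 -c "
from h import *
print(np.round(manip.get_calibration('wrist')['tool_from_camera'],3), manip.get_calibration('wrist')['fx'])"
python3 -m jog '[{"translation":[0.02,-0.036,0.005],"angular":[0,0,0.1]},{"translation":[0.04,-0.072,0.01],"angular":[0,0,0.15]},{"translation":[0.06,-0.108,0.015],"angular":[0,0,0.2]},{"translation":[0.08,-0.144,0.02],"angular":[0,0,0.2]},{"translation":[0.1,-0.18,0.025],"angular":[0,0,0.2]}]' 70
python3 -m jog '[{"translation":[0.1,-0.18,0.025],"angular":[0,0,0.18]},{"translation":[0.1,-0.18,0.025],"angular":[0,0,0.18]},{"translation":[0.1,-0.18,0.025],"angular":[0,0,0.18]},{"translation":[0.1,-0.18,0.025],"angular":[0,0,0.18]},{"translation":[0.1,-0.18,0.025],"angular":[0,0,0.18]}]'
python3 -m jog '[{"translation":[0.1,-0.17,0.03],"angular":[0,0,0]},{"translation":[0.1,-0.17,0.03],"angular":[0,0,0]},{"translation":[0.1,-0.17,0.03],"angular":[0,0,0]},{"translation":[0.1,-0.17,0.03],"angular":[0,0,0]},{"translation":[0.1,-0.17,0.03],"angular":[0,0,0]}]'
```

```text
[[ 0.    -0.971 -0.239  0.065]
 [ 1.     0.     0.001  0.   ]
 [-0.001 -0.239  0.971 -0.144]
 [ 0.     0.     0.     1.   ]] 281.5404067488933
clock: 2.12
ee_pos: [0.28, 0.469, 0.265]
tcp_rot: [0.0, 0.03, 1.0, 0.0]
ft_force: [1.2, 0.0, -1.0]
width: 0.0702
finger_force: 0.0
clock: 2.53
ee_pos: [0.3798, 0.2889, 0.2902]
tcp_rot: [0.0, -0.064, 0.998, 0.0]
ft_force: [0.9, 0.0, -0.5]
width: 0.0704
finger_force: 0.0
clock: 2.95
ee_pos: [0.4805, 0.1175, 0.3206]
tcp_rot: [0.001, -0.063, 0.998, 0.0]
ft_force: [-0.7, 0.6, -0.5]
width: 0.0701
finger_force: 0.0
```

```bash
cat > look.py <<'E'
from h import *
import sys,json
# take wrist view, store detections for names
tag=sys.argv[1]; names=sys.argv[2:]
im,c,T=snap('wrist','w_%s.png'%tag)
out=json.load(open('obs.json')) if __import__('os').path.exists('obs.json') else {}
for n in names:
    r=manip.landmark_of('wrist',n)[:3]
    print(n,[(round(x['centre'][0]*640),round(x['centre'][1]*400),round(x['confidence'],2)) for x in r])
    if r:
        o,d=ray(c,T,r[0]['centre'][0]*640,r[0]['centre'][1]*400)
        out.setdefault(n,[]).append([o.tolist(),d.tolist()])
        if len(out[n])>1:
            p,e=tri([(np.array(a),np.array(b)) for a,b in out[n][-2:]]); print('   tri',np.round(p,4),np.round(e,4))
json.dump(out,open('obs.json','w')); np.save('T_%s.npy'%tag,T)
E
python3 look.py a mallet mallet_butt table_knob table_hole tray
python3 -m jog '[{"translation":[0.08,-0.17,0],"angular":[0,0,0]},{"translation":[0.08,-0.17,0],"angular":[0,0,0]},{"translation":[0.08,-0.17,0],"angular":[0,0,0]},{"translation":[0.08,-0.17,0],"angular":[0,0,0]},{"translation":[0.08,-0.17,0],"angular":[0,0,0]}]'
python3 look.py b mallet mallet_butt table_knob table_hole tray pin pin_collar holder
```

```text
mallet [(225, 260, 0.66)]
mallet_butt [(209, 160, 0.97), (242, 245, 0.74)]
table_knob [(359, 277, 0.91)]
table_hole []
tray [(424, 170, 0.71)]
clock: 3.67
ee_pos: [0.5601, -0.0522, 0.3196]
tcp_rot: [0.0, -0.064, 0.998, -0.001]
ft_force: [-0.3, -1.1, -0.4]
width: 0.0701
finger_force: 0.0
mallet [(335, 229, 0.98)]
   tri [ 0.6435 -0.0223  0.042 ] [0.0009 0.0009]
mallet_butt [(340, 118, 0.6), (611, 230, 0.16)]
   tri [ 0.4775 -0.0391  0.0748] [0.0009 0.0009]
table_knob [(483, 242, 0.96), (345, 212, 0.4)]
   tri [0.6229 0.1909 0.0811] [0.0001 0.0001]
table_hole [(538, 242, 0.76)]
tray [(186, 60, 0.71), (538, 131, 0.58)]
   tri [0.4609 0.0319 0.6211] [0.0627 0.0627]
pin [(276, 22, 0.56)]
pin_collar [(160, 34, 0.79), (537, 239, 0.57), (296, 67, 0.55)]
holder [(185, 59, 0.57)]
```

View pics/w_b.png

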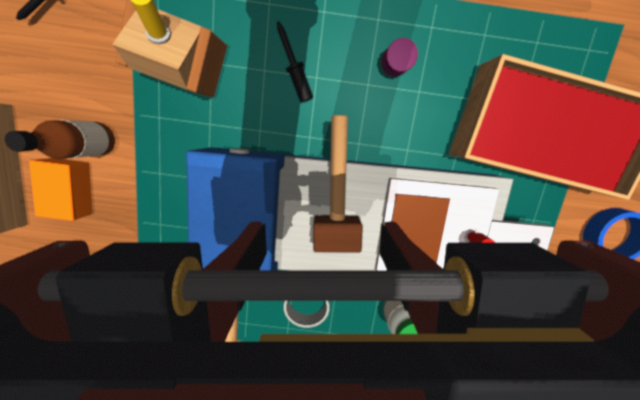

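The wrist view shows the mallet with its handle from (340,118) to (337,220) and the head at (337,233). The knob is partly behind the gripper at (481,240), and the yellow pin and its collar are at (157,36). Next I'll compare the views at the known heights.

```bash
cat > cmp.py <<'E'
from h import *; import json
o=json.load(open('obs.json'))
Z=dict(mallet=.05,mallet_butt=.0725,table_knob=.09,table_hole=.063)
S=dict(mallet=((318,218),(325,178)),mallet_butt=((314,169),(335,235)),table_knob=((389,206),(255,174)),table_hole=((421,209),(219,181)))
for n,z in Z.items():
    for k,cam in enumerate(['scene','top']):
        c=manip.get_calibration(cam); print(n,cam,np.round(onz(c,np.array(c['extrinsics']),*S[n][k],z),4))
    for a,b in o.get(n,[]):
        a,b=np.array(a),np.array(b); print(n,'wrist',np.round(a+b*(z-a[2])/b[2],4))
c=manip.get_calibration('wrist');T=np.load('T_b.npy')
for p in [(340,118),(339,200)]: print('handle axis',onz(c,T,*p,.0725))
E
python3 cmp.py
```

```text
mallet scene [ 0.6438 -0.0235  0.05  ]
mallet top [ 0.628  -0.0089  0.05  ]
mallet wrist [ 0.6382 -0.0201  0.05  ]
mallet wrist [ 0.6415 -0.0226  0.05  ]
mallet_butt scene [ 0.4656 -0.0421  0.0725]
mallet_butt top [ 0.4645 -0.0341  0.0725]
mallet_butt wrist [ 0.477  -0.0404  0.0725]
mallet_butt wrist [ 0.4782 -0.0386  0.0725]
table_knob scene [0.6261 0.1835 0.09  ]
table_knob top [0.6333 0.1816 0.09  ]
table_knob wrist [0.6181 0.1891 0.09  ]
table_knob wrist [0.6198 0.185  0.09  ]
table_hole scene [0.6136 0.2814 0.063 ]
table_hole top [0.6217 0.2861 0.063 ]
table_hole wrist [0.6178 0.2859 0.063 ]
handle axis [ 0.47786693 -0.03906914  0.0725    ]
handle axis [ 0.58980566 -0.02439408  0.0725    ]
```

```bash
python3 -m jog '[{"translation":[0.037,0.027,-0.03],"angular":[0,0,0]},{"translation":[0.037,0.027,-0.07],"angular":[0,0,0]},{"translation":[0.037,0.027,-0.11],"angular":[0,0,0]},{"translation":[0.037,0.027,-0.145],"angular":[0,0,0]},{"translation":[0.037,0.027,-0.17],"angular":[0,0,0]}]' 60
python3 -m jog '[{"translation":[0,0,-0.025],"angular":[0,0,0]},{"translation":[0,0,-0.045],"angular":[0,0,0]},{"translation":[0,0,-0.06],"angular":[0,0,0]},{"translation":[0,0,-0.07],"angular":[0,0,0]},{"translation":[0,0,-0.075],"angular":[0,0,0]}]'
python3 -m jog '[{"translation":[0,0,0],"angular":[0,0,0]},{"translation":[0,0,0],"angular":[0,0,0]},{"translation":[0,0,0],"angular":[0,0,0]},{"translation":[0,0,0],"angular":[0,0,0]},{"translation":[0,0,0],"angular":[0,0,0]}]' 10 30
```

```text
clock: 4.53
ee_pos: [0.5942, -0.0205, 0.1458]
tcp_rot: [-0.002, -0.066, 0.998, 0.0]
ft_force: [0.5, -0.2, -0.7]
width: 0.06
finger_force: 0.0
clock: 4.95
ee_pos: [0.5955, -0.0213, 0.0734]
tcp_rot: [-0.001, -0.065, 0.998, 0.0]
ft_force: [-1.1, -0.4, -0.2]
width: 0.06
finger_force: 0.0
clock: 5.37
ee_pos: [0.5968, -0.0221, 0.0755]
tcp_rot: [0.001, -0.065, 0.998, 0.0]
ft_force: [0.5, 0.0, -0.3]
width: 0.0298
finger_force: 0.0
```

```bash
python3 -m jog '[{"translation":[0,0,0],"angular":[0,0,0]},{"translation":[0,0,0],"angular":[0,0,0]},{"translation":[0,0,0],"angular":[0,0,0]},{"translation":[0,0,0],"angular":[0,0,0]},{"translation":[0,0,0],"angular":[0,0,0]}]'
python3 -m jog '[{"translation":[0,0,0.005],"angular":[0,0,0]},{"translation":[0,0,0.015],"angular":[0,0,0]},{"translation":[0,0,0.03],"angular":[0,0,0]},{"translation":[0,0,0.06],"angular":[0,0,0]},{"translation":[0,0,0.09],"angular":[0,0,0]}]'
python3 - <<'E'
from h import *
c=manip.get_calibration('top');T=np.array(c['extrinsics'])
P=np.array([onz(c,T,130+x/2,90+y/2,.056)[:2] for x,y in [(95,247),(279,262),(268,364),(79,347)]])
print(np.round(P,3),P.mean(0),[np.linalg.norm(P[i]-P[i-1]).round(3) for i in range(4)])
c=manip.get_calibration('wrist');T=np.load('T_b.npy')
for p in [(501,57),(457,157),(632,195)]: print(onz(c,T,*p,.056))
c=manip.get_calibration('scene');T=np.array(c['extrinsics'])
P=np.array([onz(c,T,140+x*.45,130+y*.45,.056)[:2] for x,y in [(528,50),(708,63),(702,137),(525,115)]]);print(np.round(P,3),P.mean(0))
E
```

```text
clock: 5.78
ee_pos: [0.5964, -0.0228, 0.0751]
tcp_rot: [0.0, -0.064, 0.998, -0.0]
ft_force: [-1.3, -3.0, 5.9]
width: 0.0215
finger_force: 29.6
clock: 6.2
ee_pos: [0.5948, -0.0214, 0.1647]
tcp_rot: [-0.002, -0.065, 0.998, 0.0]
ft_force: [0.3, -0.0, -3.8]
width: 0.0216
finger_force: 29.7
[[0.533 0.4  ]
 [0.508 0.145]
 [0.369 0.159]
 [0.396 0.416]] [0.451579  0.2803156] [np.float64(0.138), np.float64(0.256), np.float64(0.139), np.float64(0.259)]
[0.37283027 0.16238097 0.056     ]
[0.50897607 0.13629685 0.056     ]
[0.53050077 0.40742383 0.056     ]
[[0.371 0.164]
 [0.393 0.426]
 [0.537 0.397]
 [0.501 0.154]] [0.45054386 0.28532066]
```

```bash
python3 -m jog '[{"translation":[-0.01,0.02,0.01],"angular":[0,0,0.08]},{"translation":[-0.02,0.04,0.02],"angular":[0,0,0.17]},{"translation":[-0.03,0.065,0.02],"angular":[0,0,0.26]},{"translation":[-0.04,0.09,0.02],"angular":[0,0,0.35]},{"translation":[-0.047,0.111,0.02],"angular":[0,0,0.43]}]'
python3 -m jog '[{"translation":[-0.01,0.022,0],"angular":[0,0,0.09]},{"translation":[-0.02,0.044,0],"angular":[0,0,0.18]},{"translation":[-0.03,0.066,0],"angular":[0,0,0.26]},{"translation":[-0.04,0.088,0],"angular":[0,0,0.35]},{"translation":[-0.047,0.111,0],"angular":[0,0,0.43]}]'
python3 -m jog '[{"translation":[-0.01,0.022,0],"angular":[0,0,0.09]},{"translation":[-0.02,0.044,0],"angular":[0,0,0.18]},{"translation":[-0.03,0.066,0],"angular":[0,0,0.26]},{"translation":[-0.04,0.088,0],"angular":[0,0,0.35]},{"translation":[-0.047,0.111,0],"angular":[0,0,0.43]}]'
python3 -m jog '[{"translation":[0,0,-0.01],"angular":[0,0,0]},{"translation":[0,0,-0.02],"angular":[0,0,0]},{"translation":[0,0,-0.03],"angular":[0,0,0]},{"translation":[0,0,-0.03],"angular":[0,0,0]},{"translation":[0,0,-0.03],"angular":[0,0,0]}]'
python3 - <<'E'
from h import *
snap('top','top1.png');im,c,T=snap('wrist','w1.png')
print(manip.state()['joint_pos'])
a=cv2.imread('pics/top1.png')[190:330,130:300];b=cv2.imread('pics/w1.png')
cv2.imwrite('pics/c1.png',np.hstack([cv2.resize(a,(437,360)),cv2.resize(b,(363,360))]))
E
```

```text
clock: 6.62
ee_pos: [0.5476, 0.0913, 0.1851]
tcp_rot: [-0.0, -0.289, 0.957, 0.001]
ft_force: [0.3, 0.2, -2.9]
width: 0.0211
finger_force: 29.7
clock: 7.03
ee_pos: [0.5005, 0.2009, 0.1848]
tcp_rot: [-0.001, -0.495, 0.869, 0.0]
ft_force: [0.6, 0.2, -3.7]
width: 0.0209
finger_force: 29.7
clock: 7.45
ee_pos: [0.4535, 0.3117, 0.1848]
tcp_rot: [-0.001, -0.676, 0.737, 0.0]
ft_force: [0.9, 0.1, -3.1]
width: 0.0214
finger_force: 29.7
clock: 7.87
ee_pos: [0.4551, 0.3092, 0.1537]
tcp_rot: [-0.001, -0.674, 0.739, -0.0]
ft_force: [0.0, -0.3, -3.4]
width: 0.0213
finger_force: 29.7
[-0.719995    0.37423301  0.01132603  1.9350091  -0.00515689  0.83249309
  2.34317446]
```

View pics/c1.png

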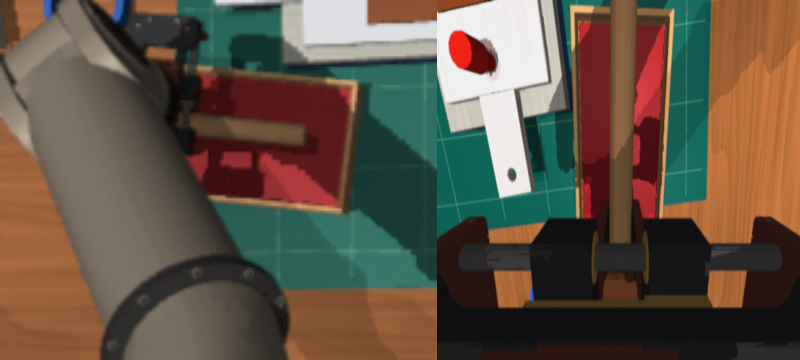

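The picture shows the mallet hanging level and lined up inside the tray walls, with the butt well inside the short end at crop (305,135). I'll lower it now.

```bash
python3 -m jog '[{"translation":[0,0.003,-0.02],"angular":[0,0,0]},{"translation":[0,0.003,-0.04],"angular":[0,0,0]},{"translation":[0,0.003,-0.06],"angular":[0,0,0]},{"translation":[0,0.003,-0.075],"angular":[0,0,0]},{"translation":[0,0.003,-0.084],"angular":[0,0,0]}]'
python3 -m jog '[{"translation":[0,0,-0.003],"angular":[0,0,0]},{"translation":[0,0,-0.006],"angular":[0,0,0]},{"translation":[0,0,-0.008],"angular":[0,0,0]},{"translation":[0,0,-0.009],"angular":[0,0,0]},{"translation":[0,0,-0.009],"angular":[0,0,0]}]'
```

```text
clock: 8.38
ee_pos: [0.4551, 0.3132, 0.0695]
tcp_rot: [-0.001, -0.674, 0.739, -0.0]
ft_force: [-0.5, -0.4, -3.3]
width: 0.0214
finger_force: 29.7
clock: 8.8
ee_pos: [0.4556, 0.3141, 0.0622]
tcp_rot: [0.001, -0.674, 0.738, -0.0]
ft_force: [-0.2, 0.0, -2.9]
width: 0.0215
finger_force: 29.7
```

```bash
python3 -m jog '[{"translation":[0,0,-0.001],"angular":[0,0,0]},{"translation":[0,0,-0.002],"angular":[0,0,0]},{"translation":[0,0,-0.002],"angular":[0,0,0]},{"translation":[0,0,-0.002],"angular":[0,0,0]}]'

```

```text
clock: 9.13
ee_pos: [0.4557, 0.314, 0.0603]
tcp_rot: [0.0, -0.674, 0.739, -0.0]
ft_force: [0.1, -1.8, 2.7]
width: 0.022
finger_force: 29.7
```

```bash
python3 -m jog '[{"translation":[0,0,0],"angular":[0,0,0]},{"translation":[0,0,0],"angular":[0,0,0]},{"translation":[0,0,0],"angular":[0,0,0]},{"translation":[0,0,0],"angular":[0,0,0]}]' 50
python3 -m jog '[{"translation":[0,0,0.02],"angular":[0,0,0]},{"translation":[0,0,0.05],"angular":[0,0,0]},{"translation":[0,0,0.09],"angular":[0,0,0]},{"translation":[0,0,0.13],"angular":[0,0,0]},{"translation":[0,0,0.16],"angular":[0,0,0]}]'
python3 -m jog '[{"translation":[0.02,-0.01,0.02],"angular":[0,0,-0.09]},{"translation":[0.04,-0.02,0.03],"angular":[0,0,-0.18]},{"translation":[0.05,-0.03,0.04],"angular":[0,0,-0.26]},{"translation":[0.065,-0.035,0.05],"angular":[0,0,-0.35]},{"translation":[0.075,-0.04,0.06],"angular":[0,0,-0.44]}]'
python3 -m jog '[{"translation":[0.02,-0.01,0.01],"angular":[0,0,-0.09]},{"translation":[0.04,-0.02,0.02],"angular":[0,0,-0.18]},{"translation":[0.06,-0.03,0.02],"angular":[0,0,-0.26]},{"translation":[0.075,-0.04,0.02],"angular":[0,0,-0.35]},{"translation":[0.09,-0.05,0.02],"angular":[0,0,-0.44]}]'
python3 -m jog '[{"translation":[0.02,-0.01,0],"angular":[0,0,-0.09]},{"translation":[0.04,-0.02,0],"angular":[0,0,-0.18]},{"translation":[0.06,-0.03,0],"angular":[0,0,-0.26]},{"translation":[0.075,-0.03,0],"angular":[0,0,-0.35]},{"translation":[0.075,-0.03,0],"angular":[0,0,-0.42]}]'
rm obs.json; python3 look.py c mallet mallet_butt table_knob table_hole tray
```

```text
clock: 9.47
ee_pos: [0.4552, 0.3141, 0.0596]
tcp_rot: [0.0, -0.674, 0.738, 0.0]
ft_force: [-0.5, 0.1, 0.4]
width: 0.0442
finger_force: 0.0
clock: 9.88
ee_pos: [0.4557, 0.3143, 0.2228]
tcp_rot: [0.001, -0.674, 0.738, -0.0]
ft_force: [0.9, -0.2, 0.0]
width: 0.0503
finger_force: 0.0
clock: 10.3
ee_pos: [0.5313, 0.273, 0.2802]
tcp_rot: [0.0, -0.485, 0.874, -0.0]
ft_force: [-0.4, 0.3, 0.7]
width: 0.0499
finger_force: 0.0
clock: 10.72
ee_pos: [0.6211, 0.2234, 0.2997]
tcp_rot: [0.0, -0.273, 0.962, 0.0]
ft_force: [0.5, -0.2, -0.9]
width: 0.0497
finger_force: 0.0
clock: 11.13
ee_pos: [0.6974, 0.1922, 0.2987]
tcp_rot: [0.0, -0.056, 0.998, -0.001]
ft_force: [-0.1, 0.1, -1.3]
width: 0.0502
finger_force: 0.0
mallet [(473, 8, 0.74)]
mallet_butt []
table_knob [(325, 122, 0.81)]
table_hole [(396, 128, 0.87), (409, 5, 0.26)]
tray [(408, 5, 0.76)]
```

View pics/w_c.png

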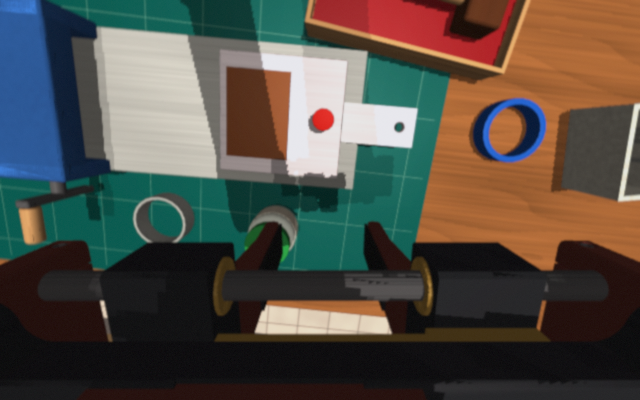

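The wrist view shows the mallet head resting inside the tray at the top right (490,15). The knob top is at (322,119), the tongue hole at (399,127), and the way along the bed to the bridge is clear.

```bash
cat > k.py <<'E'
from h import *
c=manip.get_calibration('wrist');T=np.load('T_c.npy')
k=onz(c,T,322,119,.107);k2=onz(c,T,325,122,.09);h=onz(c,T,399,127,.063)
print('knob top',k,'knob net',k2,'hole',h,np.linalg.norm((k-h)[:2]))
for a,b,z in [((100,27),(368,51),.05),((90,171),(350,189),.05),((222,52),(346,60),.063),((347,102),(417,107),.063),((342,143),(413,148),.063)]:
    p,q=onz(c,T,*a,z),onz(c,T,*b,z);d=q-p;print(np.round(p,3),np.round(q,3),'len',np.linalg.norm(d).round(3),'yaw',np.degrees(np.arctan2(-d[0],d[1])).round(2))
s=manip.state();print(s['ee_pos'],s['tcp_rot'],s['joint_pos'])
E
python3 k.py
```

```text
knob top [0.62137827 0.18327838 0.107     ] knob net [0.62385644 0.18715863 0.09      ] hole [0.61861542 0.28406207 0.063     ] 0.10082154720183567
[ 0.541 -0.105  0.05 ] [0.53  0.232 0.05 ] len 0.337 yaw 1.76
[ 0.726 -0.133  0.05 ] [0.71  0.233 0.05 ] len 0.366 yaw 2.39
[0.555 0.052 0.063] [0.547 0.205 0.063] len 0.153 yaw 3.03
[0.595 0.212 0.063] [0.591 0.303 0.063] len 0.09 yaw 2.54
[0.647 0.213 0.063] [0.643 0.307 0.063] len 0.095 yaw 2.47
[0.69476778 0.19425964 0.29970271] [-1.17519555e-04 -6.05182218e-02  9.98167071e-01  1.70876510e-04] [-0.59002237  0.53334652  0.36421779  1.37483078 -0.19129605  1.26806032
  1.47678065]
```

```bash
python3 -m jog '[{"translation":[-0.03,-0.004,-0.02],"angular":[0,0,-0.075]},{"translation":[-0.06,-0.01,-0.04],"angular":[0,0,-0.075]},{"translation":[-0.073,-0.01,-0.075],"angular":[0,0,-0.075]},{"translation":[-0.073,-0.01,-0.115],"angular":[0,0,-0.075]},{"translation":[-0.073,-0.01,-0.14],"angular":[0,0,-0.075]}]'
python3 -m jog '[{"translation":[0,0,-0.02],"angular":[0,0,0]},{"translation":[0,0,-0.04],"angular":[0,0,0]},{"translation":[0,0,-0.055],"angular":[0,0,0]},{"translation":[0,0,-0.063],"angular":[0,0,0]},{"translation":[0,0,-0.066],"angular":[0,0,0]}]'
python3 -m jog '[{"translation":[0,0,0],"angular":[0,0,0]},{"translation":[0,0,0],"angular":[0,0,0]},{"translation":[0,0,0],"angular":[0,0,0]},{"translation":[0,0,0],"angular":[0,0,0]},{"translation":[0,0,0],"angular":[0,0,0]}]' 10 20
python3 -m jog '[{"translation":[0,0,0],"angular":[0,0,0]},{"translation":[0,0,0],"angular":[0,0,0]},{"translation":[0,0,0],"angular":[0,0,0]}]'
```

```text
clock: 11.85
ee_pos: [0.6195, 0.1842, 0.1572]
tcp_rot: [-0.001, -0.021, 1.0, 0.0]
ft_force: [0.5, -0.4, -0.1]
width: 0.0498
finger_force: 0.0
clock: 12.27
ee_pos: [0.6213, 0.1839, 0.0926]
tcp_rot: [-0.001, -0.021, 1.0, -0.0]
ft_force: [-0.4, 0.4, 0.5]
width: 0.0497
finger_force: 0.0
clock: 12.68
ee_pos: [0.6229, 0.1838, 0.0947]
tcp_rot: [0.001, -0.02, 1.0, 0.0]
ft_force: [-1.0, 0.3, 3.8]
width: 0.0251
finger_force: 20.0
clock: 12.93
ee_pos: [0.6229, 0.1838, 0.0947]
tcp_rot: [0.001, -0.02, 1.0, 0.0]
ft_force: [-0.9, -1.5, 5.8]
width: 0.0254
finger_force: 20.0
```

```bash
python3 -m jog '[{"translation":[0.0005,-0.01,0],"angular":[0,0,0]},{"translation":[0.001,-0.03,0],"angular":[0,0,0]},{"translation":[0.002,-0.055,0],"angular":[0,0,0]},{"translation":[0.003,-0.08,0],"angular":[0,0,0]},{"translation":[0.004,-0.1,0],"angular":[0,0,0]}]'
python3 -m jog '[{"translation":[0.001,-0.025,0],"angular":[0,0,0]},{"translation":[0.002,-0.05,0],"angular":[0,0,0]},{"translation":[0.003,-0.075,0],"angular":[0,0,0]},{"translation":[0.004,-0.095,0],"angular":[0,0,0]},{"translation":[0.0045,-0.105,0],"angular":[0,0,0]}]'
python3 -m jog '[{"translation":[0,-0.003,0],"angular":[0,0,0]},{"translation":[0,-0.006,0],"angular":[0,0,0]},{"translation":[0,-0.009,0],"angular":[0,0,0]},{"translation":[0,-0.012,0],"angular":[0,0,0]},{"translation":[0,-0.014,0],"angular":[0,0,0]}]'
```

```text
clock: 13.35
ee_pos: [0.6262, 0.0845, 0.0947]
tcp_rot: [0.0, -0.021, 1.0, 0.001]
ft_force: [-3.0, 4.6, 7.5]
width: 0.0253
finger_force: 20.0
clock: 13.77
ee_pos: [0.6297, -0.0228, 0.0947]
tcp_rot: [-0.001, -0.019, 1.0, 0.001]
ft_force: [-7.9, 33.9, 9.5]
width: 0.0257
finger_force: 19.9
clock: 14.18
ee_pos: [0.6299, -0.0228, 0.0945]
tcp_rot: [-0.002, -0.024, 1.0, 0.007]
ft_force: [-8.8, 28.1, 15.0]
width: 0.0258
finger_force: 20.0
```

```bash
python3 -m jog '[{"translation":[0,0.005,0],"angular":[0,0,0]},{"translation":[0,0.01,0],"angular":[0,0,0]},{"translation":[0,0.012,0],"angular":[0,0,0]},{"translation":[0,0.012,0],"angular":[0,0,0]}]'
python3 - <<'E'
from h import *
s=manip.state();print(s['ee_pos'],s['ft_force'],s['wrist_torque'])
snap('scene','sc2.png')
a=cv2.imread('pics/sc2.png')[120:300,220:460];cv2.imwrite('pics/c2.png',cv2.resize(a,(800,600),interpolation=2))
for n in ['bed_hole','table_hole','table_knob']: print(n,[(np.round(np.array(x['centre'])*[640,400]),round(x['confidence'],2)) for x in manip.landmark_of('scene',n)])
E
```

```text
clock: 14.52
ee_pos: [0.6299, -0.0222, 0.0944]
tcp_rot: [-0.001, -0.02, 1.0, 0.001]
ft_force: [-5.1, 1.4, 8.2]
width: 0.0255
finger_force: 20.0
[ 0.62988023 -0.022228    0.09441323] [-5.08085092  1.42978814  8.19125905] [0.52916754 1.14449991 0.08302068]
bed_hole [(array([351., 212.]), 0.95), (array([390., 164.]), 0.15)]
table_hole [(array([352., 212.]), 0.83)]
table_knob [(array([318., 203.]), 0.9)]
```

View pics/c2.png

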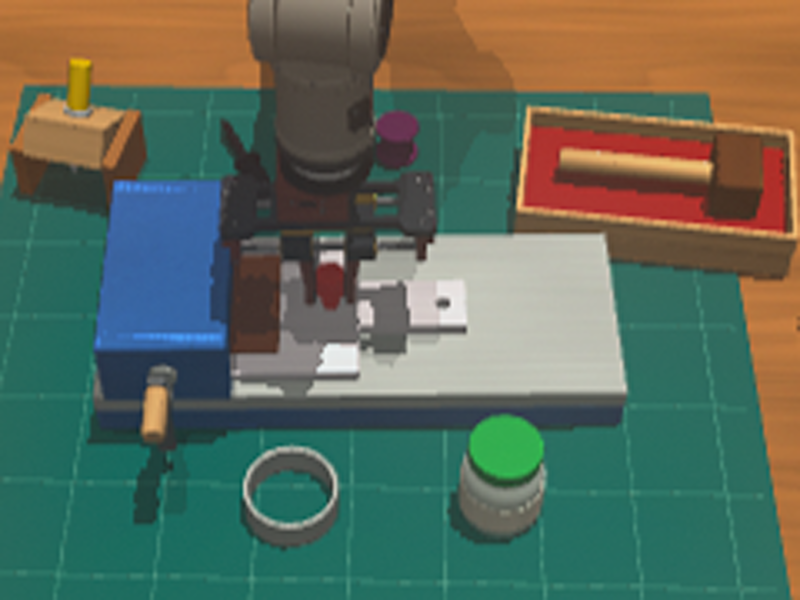

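The scene view shows the table home under the bridge. The tongue hole is at full-frame (351,212), which is where the network put the bed hole before the move, and the mallet lies whole in the tray. I'll release the knob, check the hole from close up, then go to the pin.

```bash
python3 -m jog '[{"translation":[0,0,0],"angular":[0,0,0]},{"translation":[0,0,0],"angular":[0,0,0]},{"translation":[0,0,0],"angular":[0,0,0]},{"translation":[0,0,0],"angular":[0,0,0]}]' 50
python3 -m jog '[{"translation":[0,0,0.03],"angular":[0,0,0]},{"translation":[0.01,0,0.07],"angular":[0,0,0]},{"translation":[0.03,0.02,0.1],"angular":[0,0,0]},{"translation":[0.05,0.04,0.12],"angular":[0,0,0]},{"translation":[0.07,0.06,0.13],"angular":[0,0,0]}]'
python3 -m jog '[{"translation":[0,0.03,0],"angular":[0,0,0]},{"translation":[0,0.03,0],"angular":[0,0,0]},{"translation":[0,0.03,0],"angular":[0,0,0]}]'
python3 look.py d table_hole table_knob bed_hole
python3 -m jog '[{"translation":[-0.02,-0.035,0.01],"angular":[0,0,0]},{"translation":[-0.04,-0.07,0.02],"angular":[0,0,0]},{"translation":[-0.05,-0.1,0.03],"angular":[0,0,0]},{"translation":[-0.06,-0.13,0.04],"angular":[0,0,0]},{"translation":[-0.08,-0.16,0.05],"angular":[0,0,0]}]'
python3 -m jog '[{"translation":[-0.02,-0.035,0.01],"angular":[0,0,0]},{"translation":[-0.04,-0.07,0.02],"angular":[0,0,0]},{"translation":[-0.06,-0.1,0.02],"angular":[0,0,0]},{"translation":[-0.08,-0.13,0.02],"angular":[0,0,0]},{"translation":[-0.1,-0.16,0.02],"angular":[0,0,0]}]'
python3 look.py e pin pin_collar holder
```

```text
clock: 15.05
ee_pos: [0.6307, -0.0232, 0.0935]
tcp_rot: [-0.0, -0.02, 1.0, -0.0]
ft_force: [0.3, 0.8, -0.3]
width: 0.0479
finger_force: 0.0
clock: 15.47
ee_pos: [0.703, 0.037, 0.2279]
tcp_rot: [0.003, -0.019, 1.0, 0.0]
ft_force: [0.7, 0.2, 0.8]
width: 0.0501
finger_force: 0.0
clock: 15.72
ee_pos: [0.7005, 0.0697, 0.2229]
tcp_rot: [-0.0, -0.022, 1.0, 0.0]
ft_force: [0.0, -0.5, 0.3]
width: 0.0502
finger_force: 0.0
table_hole [(335, 117, 0.72)]
   tri [0.6587 0.0388 1.026 ] [0.0058 0.0058]
table_knob [(231, 118, 0.94)]
   tri [0.6433 0.1844 0.7419] [0.0027 0.0027]
bed_hole [(332, 123, 0.57)]
clock: 16.33
ee_pos: [0.6203, -0.0959, 0.2741]
tcp_rot: [0.0, -0.019, 1.0, -0.0]
ft_force: [0.2, -1.0, 0.6]
width: 0.0506
finger_force: 0.0
clock: 16.75
ee_pos: [0.5185, -0.2558, 0.294]
tcp_rot: [0.0, -0.019, 1.0, -0.0]
ft_force: [1.2, -0.2, 0.6]
width: 0.0502
finger_force: 0.0
pin [(147, 84, 0.76), (409, 59, 0.73)]
pin_collar [(176, 53, 0.92), (311, 90, 0.62)]
holder [(310, 108, 0.69)]
```

```bash
python3 -c "
import cv2,numpy as np
d=cv2.imread('pics/w_d.png')[95:145,200:360];e=cv2.imread('pics/w_e.png')[0:220,160:520]
cv2.imwrite('pics/c3.png',np.vstack([cv2.resize(d,(360*5//3,188),interpolation=2),cv2.resize(e,(600,367),interpolation=2)]))"
```

View pics/c3.png

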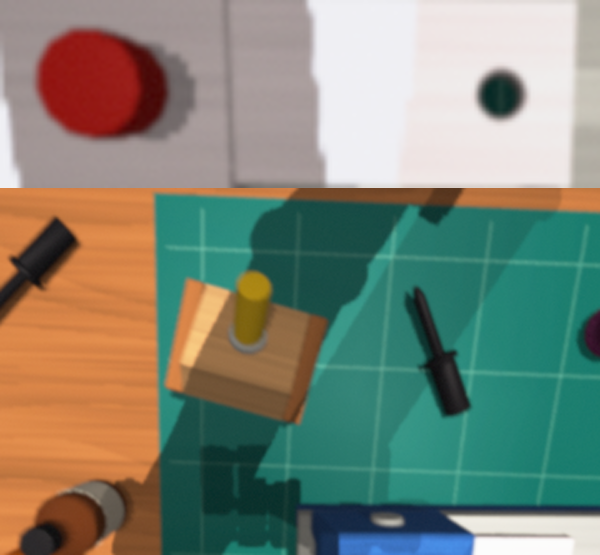

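The hole shows the green mat through it, so it is aligned; its centre is at w_d pixel (333.6,120). The yellow pin in w_e has its handle top at about (313,59) and its collar at about (309.5,88). I'll take a second viewpoint to triangulate.

```bash
python3 -m jog '[{"translation":[-0.02,-0.035,0],"angular":[0,0,0]},{"translation":[-0.03,-0.07,0],"angular":[0,0,0]},{"translation":[-0.03,-0.105,0],"angular":[0,0,0]},{"translation":[-0.03,-0.13,0],"angular":[0,0,0]},{"translation":[-0.03,-0.13,0],"angular":[0,0,0]}]'
python3 look.py f pin pin_collar holder
cat > y.py <<'E'
from h import *
c=manip.get_calibration('wrist')
print('hole',onz(c,np.load('T_d.npy'),333.6,120.1,.063))
for t in 'ef':
    im=cv2.imread(f'pics/w_{t}.png');hsv=cv2.cvtColor(im,cv2.COLOR_BGR2HSV)
    m=cv2.inRange(hsv,(22,150,70),(36,255,255));n,l,s,ce=cv2.connectedComponentsWithStats(m)
    k=1+np.argmax(s[1:,4]);ys,xs=np.where(l==k);print(t,s[k],ce[k])
    v=hsv[:,:,2]
    b=(l==k)&(v>np.percentile(v[l==k],70)); print(' bright',np.argwhere(b).mean(0)[::-1],b.sum(),cv2.minAreaRect(np.c_[xs,ys].astype(np.int32)))
a=[]
for t in 'ef':
    im=cv2.imread(f'pics/w_{t}.png');hsv=cv2.cvtColor(im,cv2.COLOR_BGR2HSV);m=cv2.inRange(hsv,(22,150,70),(36,255,255));n,l,s,ce=cv2.connectedComponentsWithStats(m);k=1+np.argmax(s[1:,4]);x,y=ce[k].astype(int)
    x0,y0=max(x-40,0),max(y-35,0);print(t,'crop',x0,y0);a.append(cv2.resize(im[y0:y0+80,x0:x0+80],(400,400),interpolation=2))
cv2.imwrite('pics/c4.png',np.hstack(a))
E
python3 y.py
```

```text
clock: 17.37
ee_pos: [0.4896, -0.3876, 0.2935]
tcp_rot: [-0.0, -0.018, 1.0, -0.001]
ft_force: [-1.5, 0.5, 0.3]
width: 0.0501
finger_force: 0.0
pin [(241, 110, 0.78), (503, 88, 0.72)]
   tri [ 0.4004 -0.5101  0.0084] [0.0002 0.0002]
pin_collar [(516, 126, 0.94), (415, 119, 0.89), (272, 79, 0.74)]
   tri [ 0.4242 -0.3137  0.3221] [0.0035 0.0035]
holder [(396, 132, 0.73)]
   tri [ 0.4234 -0.278  -0.0022] [0.0001 0.0001]
hole [0.62542462 0.07853033 0.063     ]
e [301  50  21  43 685] [310.57518248  70.64963504]
 bright [311.90776699  58.74757282] 206 ((311.1270751953125, 71.08563232421875), (19.078857421875, 42.30986022949219), 3.012787342071533)
f [411  87  36  37 706] [428.42492918 104.44759207]
 bright [430.31428571 110.71428571] 210 ((427.25006103515625, 104.2500228881836), (19.091880798339844, 42.42640686035156), 45.0)
e crop 270 35
f crop 388 69
```

View pics/c4.png

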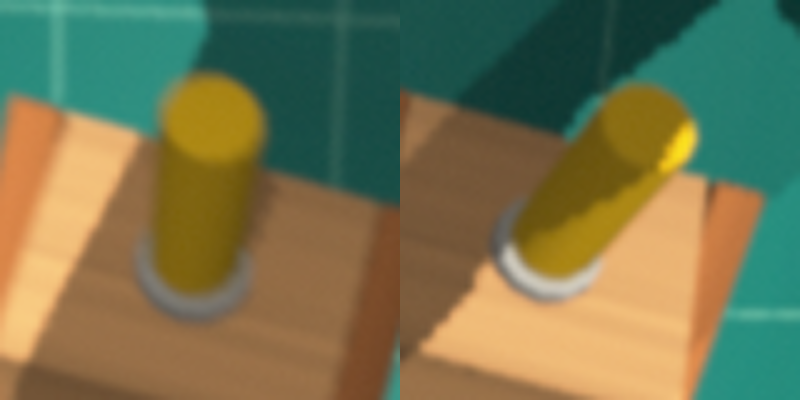

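The crops show the whole handle in both views. The top disc is at e (312.4,58.6) and f (438,94.8); the collar is at e (308.8,88.6) and f (418,118.4).

```bash
cat > p.py <<'E'
from h import *
c=manip.get_calibration('wrist');Te,Tf=np.load('T_e.npy'),np.load('T_f.npy')
a,ea=tri([ray(c,Te,312.4,58.6),ray(c,Tf,438,94.8)]);b,eb=tri([ray(c,Te,308.8,88.6),ray(c,Tf,418,118.4)])
d=a-b;L=np.linalg.norm(d);d/=L
print('top',a.round(4),ea,'collar',b.round(4),eb,'L',L,'tilt',np.degrees(np.arccos(d[2])),'azim',np.degrees(np.arctan2(d[1],d[0])))
# plank edges yaw: holder cheek line in e image (crop c3)
def cc(x,y): return 160+x/1.667,(y-188)/1.667
for p,q,z in [((190,280),(327,318),.08),((183,365),(303,395),.05)]:
    P,Q=onz(c,Te,*cc(*p),z),onz(c,Te,*cc(*q),z);e=Q-P;print('edge',P.round(3),Q.round(3),np.linalg.norm(e),np.degrees(np.arctan2(e[1],e[0])))
# best fit w/ tilt 30, length .0495: reproject over azimuth
from scipy.optimize import least_squares
obs=[(Te,(312.4,58.6),.0495),(Tf,(438,94.8),.0495),(Te,(308.8,88.6),0),(Tf,(418,118.4),0)]
def u(az,t=np.radians(30)): return np.array([np.cos(az)*np.sin(t),np.sin(az)*np.sin(t),np.cos(t)])
f=lambda x:np.concatenate([proj(c,T,x[:3]+s*u(x[3]))-np.array(o) for T,o,s in obs])
r=least_squares(f,[*b,np.pi]);print('fit',r.x[:3].round(4),np.degrees(r.x[3]),'res px',r.fun.round(1),'grasp pt z88',(r.x[:3]+.0255*u(r.x[3])).round(4))
E
python3 p.py
```

```text
top [ 0.3847 -0.2708  0.1264] [np.float64(0.00044192764109467696), np.float64(0.00044192764109475183)] collar [ 0.4075 -0.2756  0.085 ] [np.float64(8.902938447945415e-05), np.float64(8.902938447948046e-05)] L 0.04752523898864447 tilt 29.361301744977943 azim 167.93406555687636
edge [ 0.372 -0.317  0.08 ] [ 0.393 -0.22   0.08 ] 0.0993814516425372 77.80744272869498
edge [ 0.427 -0.328  0.05 ] [ 0.446 -0.232  0.05 ] 0.09754743068912221 78.64730646459456
fit [ 0.4082 -0.2756  0.083 ] 168.42949920169647 res px [ 0.1 -0.2  0.2 -1.1  0.1  0.8 -0.6  0.7] grasp pt z88 [ 0.3957 -0.273   0.1051]
```

```bash
python3 -m jog '[{"translation":[-0.015,0.035,-0.01],"angular":[0,0,-0.1]},{"translation":[-0.03,0.07,-0.03],"angular":[0,0,-0.2]},{"translation":[-0.04,0.1,-0.04],"angular":[0,0,-0.228]},{"translation":[-0.045,0.115,-0.05],"angular":[0,0,-0.228]}]' 46
python3 -m jog '[{"translation":[-0.01,0,0],"angular":[-0.02,-0.1,0]},{"translation":[-0.02,0,-0.01],"angular":[-0.04,-0.2,0]},{"translation":[-0.03,0,-0.03],"angular":[-0.06,-0.3,0]},{"translation":[-0.04,0,-0.04],"angular":[-0.08,-0.4,0]},{"translation":[-0.045,0,-0.05],"angular":[-0.1,-0.49,0]}]'
python3 -m jog '[{"translation":[0,0,0],"angular":[0,0,0]},{"translation":[0,0,0],"angular":[0,0,0]}]'
python3 -c "
from h import *
s=manip.state();q=s['tcp_rot'];print(np.round(s['joint_pos'],2),R.from_quat([*q[1:],q[0]]).as_matrix().round(3),s['ee_pos'])"
```

```text
clock: 17.9
ee_pos: [0.4447, -0.2622, 0.2424]
tcp_rot: [-0.001, 0.097, 0.995, 0.002]
ft_force: [0.4, 0.2, 0.1]
width: 0.0461
finger_force: 0.0
clock: 18.32
ee_pos: [0.402, -0.2624, 0.1971]
tcp_rot: [0.235, 0.094, 0.967, -0.017]
ft_force: [0.1, 2.7, -0.1]
width: 0.046
finger_force: 0.0
clock: 18.48
ee_pos: [0.406, -0.2638, 0.1993]
tcp_rot: [0.234, 0.094, 0.968, -0.017]
ft_force: [0.6, 0.2, 0.6]
width: 0.0459
finger_force: 0.0
[ 0.06  0.03  0.52  2.37 -0.59  0.36  2.47] [[-0.873  0.189  0.45 ]
 [ 0.173  0.982 -0.077]
 [-0.456  0.011 -0.89 ]] [ 0.40602722 -0.2637667   0.19929057]
```

```bash
python3 -m jog '[{"translation":[-0.002,-0.004,-0.01],"angular":[0.02,0.09,0]},{"translation":[-0.005,-0.009,-0.02],"angular":[0.033,0.163,0]},{"translation":[-0.005,-0.009,-0.03],"angular":[0.033,0.163,0]},{"translation":[-0.005,-0.009,-0.03],"angular":[0.033,0.163,0]}]'
python3 look.py g pin_collar holder
python3 -c "
from h import *
s=manip.state();q=s['tcp_rot'];print(np.round(s['joint_pos'],2),R.from_quat([*q[1:],q[0]]).as_matrix().round(3),s['ee_pos'])
c=manip.get_calibration('wrist');_,T=T_wc('wrist')
u=np.array([-.489,.102,.866])
for b in ([.4082,-.2756,.083],[.4105,-.2757,.081]):
    for k in (0,.0495): print(proj(c,T,np.array(b)+k*u).round(1))
im=cv2.imread('pics/w_g.png');cv2.imwrite('pics/g2.png',cv2.resize(im[20:270,160:480],(640,500)))"
```

```text
clock: 18.82
ee_pos: [0.4034, -0.2741, 0.1691]
tcp_rot: [0.149, 0.094, 0.984, -0.01]
ft_force: [-0.6, 0.2, 0.1]
width: 0.0456
finger_force: 0.0
pin_collar [(128, 142, 0.96), (321, 183, 0.83), (485, 124, 0.66)]
   tri [ 0.3639 -0.2773  0.2497] [0.0555 0.0555]
holder [(318, 161, 0.83)]
   tri [ 0.4225 -0.2796 -0.0011] [0.0016 0.0016]
[ 0.06  0.15  0.54  2.28 -0.43  0.49  2.31] [[-0.937  0.191  0.293]
 [ 0.185  0.982 -0.047]
 [-0.296  0.01  -0.955]] [ 0.4017817  -0.27400329  0.1697251 ]
[320.5 186.8]
[321.2 184.9]
[320.9 188. ]
[321.7 186.5]
```

View pics/g2.png

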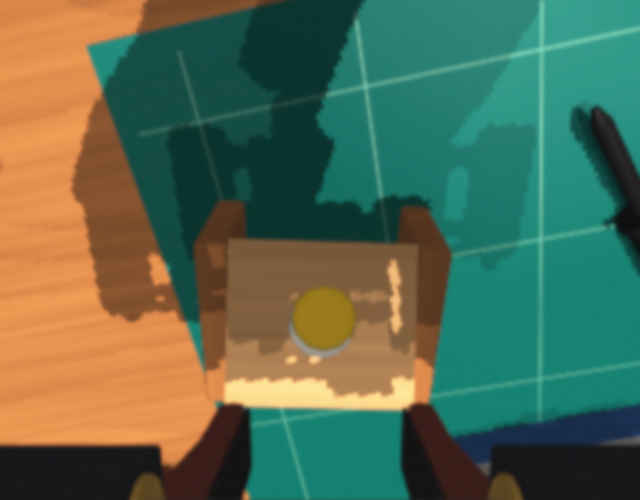

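The view looks straight down the pin axis. The handle top is at full-frame (322,180), centred between the fingers, so I can descend and grip.

```bash
python3 -m jog '[{"translation":[-0.003,0.001,-0.015],"angular":[0,0,0]},{"translation":[-0.005,0.001,-0.03],"angular":[0,0,0]},{"translation":[-0.007,0.001,-0.045],"angular":[0,0,0]},{"translation":[-0.008,0.001,-0.055],"angular":[0,0,0]},{"translation":[-0.008,0.001,-0.062],"angular":[0,0,0]}]'
python3 -m jog '[{"translation":[0,0,0],"angular":[0,0,0]},{"translation":[0,0,0],"angular":[0,0,0]},{"translation":[0,0,0],"angular":[0,0,0]},{"translation":[0,0,0],"angular":[0,0,0]},{"translation":[0,0,0],"angular":[0,0,0]}]' 10 40
```

```text
clock: 19.38
ee_pos: [0.3927, -0.2727, 0.1069]
tcp_rot: [0.15, 0.096, 0.984, -0.009]
ft_force: [0.1, -0.0, -0.2]
width: 0.0459
finger_force: 0.0
clock: 19.8
ee_pos: [0.3934, -0.2733, 0.108]
tcp_rot: [0.151, 0.096, 0.984, -0.009]
ft_force: [-1.7, 1.0, 5.8]
width: 0.0214
finger_force: 40.0
```

```bash
python3 -m jog '[{"translation":[-0.0025,0.0005,0.0045],"angular":[0,0,0]},{"translation":[-0.0055,0.001,0.0095],"angular":[0,0,0]},{"translation":[-0.0085,0.0015,0.015],"angular":[0,0,0]},{"translation":[-0.0115,0.0025,0.02],"angular":[0,0,0]},{"translation":[-0.0115,0.0025,0.02],"angular":[0,0,0]}]'
python3 -c "
from h import *
s=manip.state();print(np.round(s['joint_pos'],2),s['ee_pos'],s['wrist_torque'])"
```

```text
clock: 20.22
ee_pos: [0.3811, -0.2706, 0.1282]
tcp_rot: [0.15, 0.096, 0.984, -0.009]
ft_force: [-0.6, 0.0, -1.1]
width: 0.0214
finger_force: 40.0
[ 0.16  0.21  0.46  2.35 -0.61  0.39  2.51] [ 0.38109796 -0.27060384  0.12816605] [ 0.04392747  0.3379036  -0.00292479]
```

```bash
python3 -m jog '[{"translation":[-0.0025,0.0005,0.0045],"angular":[0,0,0]},{"translation":[-0.0055,0.001,0.0095],"angular":[0,0,0]},{"translation":[-0.0085,0.0015,0.015],"angular":[0,0,0]},{"translation":[-0.0115,0.0025,0.02],"angular":[0,0,0]},{"translation":[-0.0115,0.0025,0.02],"angular":[0,0,0]}]'
python3 -c "
from h import *
s=manip.state();print(np.round(s['joint_pos'],2),s['ee_pos'],s['wrist_torque'])"
```

```text
clock: 20.63
ee_pos: [0.3697, -0.2682, 0.1479]
tcp_rot: [0.15, 0.096, 0.984, -0.009]
ft_force: [1.2, -0.4, -0.0]
width: 0.0215
finger_force: 40.0
[ 0.11  0.15  0.52  2.36 -0.5   0.43  2.42] [ 0.36972694 -0.26816868  0.14791991] [0.00765223 0.32377789 0.00105411]
```

```bash
python3 -m jog '[{"translation":[-0.004,0.001,0.0065],"angular":[0,0,0]},{"translation":[-0.008,0.0015,0.0135],"angular":[0,0,0]},{"translation":[-0.0115,0.0025,0.02],"angular":[0,0,0]},{"translation":[-0.015,0.003,0.026],"angular":[0,0,0]},{"translation":[-0.015,0.003,0.026],"angular":[0,0,0]}]'
python3 -c "
from h import *
s=manip.state();print(np.round(s['joint_pos'],2),s['ee_pos'],s['wrist_torque'])"
```

```text
clock: 21.05
ee_pos: [0.3547, -0.2651, 0.1737]
tcp_rot: [0.15, 0.096, 0.984, -0.009]
ft_force: [-0.8, -0.2, -1.3]
width: 0.0216
finger_force: 40.0
[ 0.06  0.06  0.56  2.36 -0.35  0.49  2.28] [ 0.35469191 -0.26507354  0.17370964] [0.04740974 0.33250017 0.01040339]
```

```bash
python3 -m jog '[{"translation":[0,0,0.015],"angular":[0,0,0]},{"translation":[0,0,0.03],"angular":[0,0,0]},{"translation":[0.01,0.01,0.045],"angular":[0,0,0]},{"translation":[0.02,0.02,0.06],"angular":[0,0,0]},{"translation":[0.03,0.03,0.075],"angular":[0,0,0]}]'
python3 -m jog '[{"translation":[0.015,0.02,0.015],"angular":[0.02,0.1,0]},{"translation":[0.03,0.04,0.03],"angular":[0.04,0.2,0]},{"translation":[0.045,0.06,0.04],"angular":[0.06,0.3,0]},{"translation":[0.065,0.085,0.05],"angular":[0.08,0.4,0]},{"translation":[0.08,0.105,0.05],"angular":[0.1,0.49,0]}]'
python3 -m jog '[{"translation":[0.015,0.02,0],"angular":[0,0,0]},{"translation":[0.03,0.04,0],"angular":[0,0,0]},{"translation":[0.045,0.06,0],"angular":[0,0,0]},{"translation":[0.065,0.085,0],"angular":[0,0,0]},{"translation":[0.08,0.105,0],"angular":[0,0,0]}]'
python3 -m jog '[{"translation":[0.015,0.02,0],"angular":[0,0,0]},{"translation":[0.03,0.04,-0.01],"angular":[0,0,0]},{"translation":[0.045,0.06,-0.02],"angular":[0,0,0]},{"translation":[0.065,0.085,-0.03],"angular":[0,0,0]},{"translation":[0.08,0.104,-0.04],"angular":[0,0,0]}]'
python3 -m jog '[{"translation":[0,0,0],"angular":[0,0,0]},{"translation":[0,0,0],"angular":[0,0,0]}]'
python3 - <<'E'
from h import *
s=manip.state();q=s['tcp_rot'];M=R.from_quat([*q[1:],q[0]]).as_matrix();p=np.array(s['ee_pos'])
print(np.round(s['joint_pos'],2),p,M.round(3))
a=[]
for cam in ['scene','top','wrist']:
    im,c,T=snap(cam,cam+'3.png')
    np.save('T3_'+cam,T)
    tip=p+[0,0,-.092];top=p+[0,0,.02]
    print(cam,'tip',proj(c,T,tip).round(1),'collar',proj(c,T,p+[0,0,-.032]).round(1),'hole',proj(c,T,np.array([.6254,.0785,.063])).round(1))
    for n in ['pin','pin_collar']: print(n,[(np.round(np.array(x['centre'])*[640,400],1),round(x['confidence'],2)) for x in manip.landmark_of(cam,n)])
S=cv2.imread('pics/scene3.png');u,v=proj(*(lambda c:(c,np.array(c['extrinsics'])))(manip.get_calibration('scene')),p+[0,0,-.05]).astype(int)
W=cv2.imread('pics/wrist3.png')
print('scene crop',u-50,v-50)
cv2.imwrite('pics/c5.png',np.hstack([cv2.resize(S[v-50:v+50,u-50:u+50],(400,400),interpolation=2),cv2.resize(W[60:310,195:445],(400,400),interpolation=2)]))
E
```

```text
clock: 21.47
ee_pos: [0.3851, -0.2345, 0.2484]
tcp_rot: [0.15, 0.096, 0.984, -0.009]
ft_force: [0.5, -0.2, -0.2]
width: 0.0213
finger_force: 40.0
clock: 21.88
ee_pos: [0.468, -0.1276, 0.2998]
tcp_rot: [-0.11, 0.097, 0.989, 0.019]
ft_force: [1.1, -0.9, -0.9]
width: 0.0213
finger_force: 40.0
clock: 22.3
ee_pos: [0.5462, -0.0225, 0.2969]
tcp_rot: [-0.11, 0.097, 0.989, 0.019]
ft_force: [0.4, -0.2, -1.6]
width: 0.0214
finger_force: 40.0
clock: 22.72
ee_pos: [0.6259, 0.0818, 0.2563]
tcp_rot: [-0.11, 0.097, 0.989, 0.019]
ft_force: [-0.5, 0.9, -0.3]
width: 0.0214
finger_force: 40.0
clock: 22.88
ee_pos: [0.6246, 0.0808, 0.2558]
tcp_rot: [-0.112, 0.097, 0.989, 0.018]
ft_force: [-0.2, -0.6, -1.2]
width: 0.0215
finger_force: 40.0
[-0.34  0.51  0.24  1.5  -0.2   1.36  1.32] [0.62462309 0.08082844 0.25576594] [[-0.956  0.195 -0.217]
 [ 0.187  0.981  0.057]
 [ 0.224  0.014 -0.974]]
scene tip [354.7 188.4] collar [355.6 173.8] hole [352.5 211. ]
pin [(array([354.3, 186.7]), 0.68), (array([177.5, 165.1]), 0.53), (array([287. , 154.8]), 0.51)]
pin_collar [(array([357.3, 175.6]), 0.72), (array([294.6, 166.7]), 0.61), (array([190.8, 154.9]), 0.56), (array([308.3, 274.1]), 0.23)]
top tip [289.4 169.9] collar [287.3 164. ] hole [293.5 178.4]
pin [(array([506.5, 257.4]), 0.6), (array([375.2, 274.1]), 0.51)]
pin_collar [(array([362.1, 258.6]), 0.71), (array([492.3, 273. ]), 0.62)]
wrist tip [323.9 227.9] collar [325.6 238.7] hole [320.6 219. ]
pin [(array([125. ,  56.1]), 0.83), (array([324. , 224.2]), 0.73), (array([320.3, 218.6]), 0.73), (array([497.4,  53.8]), 0.22)]
pin_collar [(array([157.1,  91.6]), 0.95), (array([322.7, 237.4]), 0.79)]
scene crop 305 128
```

View pics/c5.png

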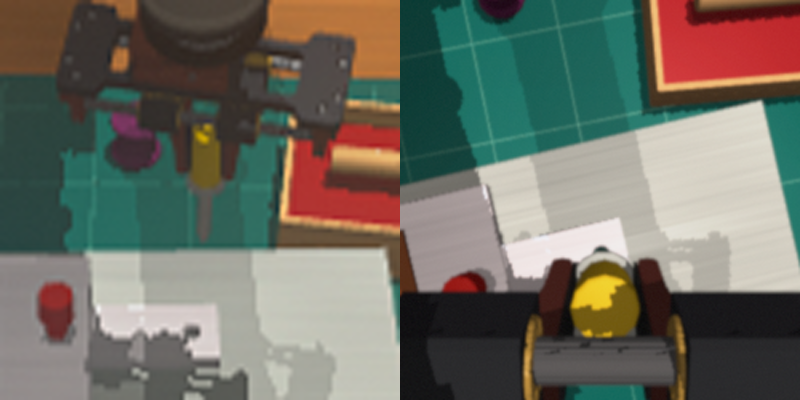

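The picture (tenth and last) shows the pin hanging nearly upright in scene. Its tip is at full-frame (356,187.5) and its collar at (356,175), and the hole is clear below at (352,211). The possible lean lies in the tool's x-plane, so I'll turn the hand by −90° about the vertical. The scene camera will then see that lean sideways and I can measure it numerically.

```bash
for i in 1; do python3 -m jog '[{"translation":[0,0,0],"angular":[0,0,-0.1]},{"translation":[0,0,0],"angular":[0,0,-0.2]},{"translation":[0,0,0],"angular":[0,0,-0.3]},{"translation":[0,0,0],"angular":[0,0,-0.4]},{"translation":[0,0,0],"angular":[0,0,-0.5]}]'; done
python3 -m jog '[{"translation":[0,0,0],"angular":[0,0,-0.1]},{"translation":[0,0,0],"angular":[0,0,-0.2]},{"translation":[0,0,0],"angular":[0,0,-0.3]},{"translation":[0,0,0],"angular":[0,0,-0.4]},{"translation":[0,0,0],"angular":[0,0,-0.5]}]'
python3 -m jog '[{"translation":[0,0,0],"angular":[0,0,-0.1]},{"translation":[0,0,0],"angular":[0,0,-0.2]},{"translation":[0,0,0],"angular":[0,0,-0.3]},{"translation":[0,0,0],"angular":[0,0,-0.3]},{"translation":[0,0,0],"angular":[0,0,-0.3]}]'
cat > m.py <<'E'
from h import *
s=manip.state();q=s['tcp_rot'];M=R.from_quat([*q[1:],q[0]]).as_matrix();p=np.array(s['ee_pos'])
print(s['clock'],np.round(s['joint_pos'],2),p.round(4),'tool z',M[:,2].round(3),'tool y',M[:,1].round(3))
im,c,T=snap('scene','m.png')
for k,n in [(-.092,'tip'),(-.032,'collar'),(.02,'top')]: print('pred',n,proj(c,T,p+[0,0,k]).round(1))
print('hole pred',proj(c,T,np.array([.6254,.0785,.063])).round(1))
for n in ['pin','pin_collar','table_hole']: print(n,[(np.round(np.array(x['centre'])*[640,400],1),round(x['confidence'],2)) for x in manip.landmark_of('scene',n)][:2])
# column profile around the pin
u,v=proj(c,T,p+[0,0,-.06]).astype(int)
hsv=cv2.cvtColor(im,cv2.COLOR_RGB2HSV)
for r in range(v-22,v+14):
    print(r,' '.join('%3d/%3d'%(hsv[r,x,1],hsv[r,x,2]) for x in range(u-9,u+11)))
print('cols',u-9)
E
python3 m.py
```

```text
clock: 23.75
ee_pos: [0.6249, 0.0786, 0.2584]
tcp_rot: [-0.101, 0.353, 0.929, 0.046]
ft_force: [-0.6, 1.0, -0.5]
width: 0.0218
finger_force: 40.0
clock: 24.17
ee_pos: [0.6249, 0.0785, 0.2584]
tcp_rot: [-0.086, 0.582, 0.806, 0.071]
ft_force: [-0.4, -0.9, -0.6]
width: 0.0213
finger_force: 40.0
clock: 24.58
ee_pos: [0.6247, 0.079, 0.2585]
tcp_rot: [-0.074, 0.698, 0.708, 0.083]
ft_force: [-0.1, 0.0, -1.3]
width: 0.0216
finger_force: 40.0
24.5833 [-0.48  0.41  0.5   1.7  -0.47  1.1   0.21] [0.6247 0.079  0.2585] tool z [ 0.011  0.221 -0.975] tool y [1.    0.013 0.014]
pred tip [354.1 187.7]
pred collar [355.  173.1]
pred top [355.8 159.6]
hole pred [352.5 211. ]
pin [(array([174.4, 163.4]), 0.65), (array([355.5, 190.6]), 0.42)]
pin_collar [(array([354.6, 174. ]), 0.65), (array([192.4, 154.2]), 0.59)]
table_hole [(array([351.3, 210. ]), 0.72), (array([357.6, 185.3]), 0.57)]
158  19/ 68  15/ 69   8/ 68  15/ 69  18/ 70  15/ 69  15/ 69  11/ 68  16/ 80  16/113  20/ 75  21/ 72  17/ 73  14/ 73  18/ 70  23/ 67  31/ 65  55/ 60  36/ 71 112/ 93
159  11/ 71   8/ 68  11/ 69  15/ 70  11/ 69  14/ 71  14
[... 4993 characters left out ...]
107 156/106 156/106 156/106 156/106
190  82/115  84/116  85/117  85/117  47/130  43/132  43/131  48/134  43/132  43/131  44/132  41/130  33/147  39/151  43/153  43/154  45/153  45/153  44/152  42/152
191  15/155  15/155  15/155  15/154  14/161  14/162  14/161  13/161  14/161  14/161  14/162  14/161  14/169  15/171  16/172  16/171  18/188  16/189  18/189  16/188
192  14/166  12/166  14/166  12/166  14/166  14/165  14/166  15/166  14/166  14/166  14/165  14/165  14/165  15/166  17/166  17/166  16/177  16/194  16/196  18/195
193  14/165  14/164  14/165  12/164  15/166  14/165  15/165  17/166  14/165  14/165  15/166  15/165  14/165  15/166  17/167  17/166  16/164  14/176  13/193  17/194
cols 345
```

```bash
python3 - <<'E'
from h import *
im=cv2.imread('pics/m.png');c=manip.get_calibration('scene');T=np.array(c['extrinsics'])
g=cv2.cvtColor(im,cv2.COLOR_BGR2GRAY).astype(float)
print(g[205:217,342:362].astype(int))
p=np.array([.6247,.079,.2585])
# scene-based tip position assuming x = TCP x
o,d=ray(c,T,355.05,188.6)
q=o+d*(p[0]-o[0])/d[0];print('tip if x=tcp',q.round(4))
o,d=ray(c,T,355.05,188.6);print('tip if z=tcp-.092',onz(c,T,355.05,188.6,p[2]-.092).round(4))
print('shaft y at row178',(lambda o,d:o+d*(p[0]-o[0])/d[0])(*ray(c,T,355.6,178)).round(4))
for uv in [(351.3,210),(352,210.5),(352.5,211)]: print(uv,onz(c,T,*uv,.063).round(4))
E
```

```text
[[ 93 207 211 208 206 206 207 206 207 206 206 206 206 205 204 206 206 181
  169 168]
 [ 95 205 208 205 203 205 203 205 205 205 204 205 204 204 204 203 205 186
  169 169]
 [ 97 152 208 208 206 206 205 206 206 206 207 206 205 205 205 205 207 190
  171 169]
 [102  96 151 207 209 208 208 207 209 201 202 206 208 209 207 207 208 192
  172 170]
 [104 101  94 211 216 214 213 212 211 167 147 149 164 209 210 209 211 194
  172 171]
 [104 103  99 158 161 159 157 211 181 119  94  90  97 197 209 208 209 191
  171 169]
 [103 103 101 100  98  96  91 208 191 100  89  86  89 199 209 207 208 198
  171 167]
 [104 103 103 103 104 102  97 213 215 173 155 139 176 211 211 210 211 203
  172 166]
 [105 104 105 104 103 104 100 156 213 210 203 196 213 212 211 210 211 204
  170 166]
 [103 103 103 103 103 103 101  93 206 211 210 210 209 209 209 208 209 208
  174 167]
 [104 103 103 103 102 102 100  92 206 210 208 208 208 208 208 208 209 211
  172 166]
 [103 104 104 103 103 103  99 177 214 214 214 213 213 213 214 214 214 215
  174 167]]
tip if x=tcp [0.6247 0.0818 0.163 ]
tip if z=tcp-.092 [0.6278 0.0816 0.1665]
shaft y at row178 [0.6247 0.0815 0.207 ]
(351.3, 210) [0.6218 0.0748 0.063 ]
(352, 210.5) [0.6236 0.0769 0.063 ]
(352.5, 211) [0.6255 0.0784 0.063 ]
```

The pin hangs vertical to within about 0.5°, with its axis about 2.5 mm to +y of the TCP. Scene puts the hole at (0.6237,0.0783) and wrist at (0.6254,0.0785). I'll shift by (−1, −3.3) mm and lower.

```bash
python3 -m jog '[{"translation":[-0.001,-0.0033,-0.015],"angular":[0,0,0]},{"translation":[-0.001,-0.0033,-0.035],"angular":[0,0,0]},{"translation":[-0.001,-0.0033,-0.055],"angular":[0,0,0]},{"translation":[-0.001,-0.0033,-0.075],"angular":[0,0,0]},{"translation":[-0.001,-0.0033,-0.09],"angular":[0,0,0]}]'
python3 -m jog '[{"translation":[0,0,0],"angular":[0,0,0]},{"translation":[0,0,0],"angular":[0,0,0]}]'
python3 - <<'E'
from h import *
s=manip.state();p=np.array(s['ee_pos']);print(p)
im,c,T=snap('scene','n.png')
g=cv2.cvtColor(im,cv2.COLOR_RGB2GRAY)
print('hole pred',proj(c,T,np.array([.6247,.0784,.063])),'tip pred',proj(c,T,np.array([.6247,.0784,p[2]-.0945])))
print(g[196:216,344:364])
for n in ['pin','table_hole']: print(n,[(np.round(np.array(x['centre'])*[640,400],1),round(x['confidence'],2)) for x in manip.landmark_of('scene',n)][:3])
E
```

```text
clock: 25.2
ee_pos: [0.6235, 0.0756, 0.1664]
tcp_rot: [-0.075, 0.698, 0.707, 0.082]
ft_force: [0.5, -0.3, -0.2]
width: 0.0213
finger_force: 40.0
clock: 25.37
ee_pos: [0.6237, 0.0755, 0.1676]
tcp_rot: [-0.075, 0.699, 0.707, 0.082]
ft_force: [0.5, 0.1, -1.0]
width: 0.0212
finger_force: 40.0
[0.62368212 0.07550107 0.16764777]
hole pred [352.50840668 210.79280664] tip pred [352.63592099 208.64585054]
[[125 162 167 165 166 131  81  76  80  78 144 141 136 134 151 190 191 190
  190 190]
 [ 79 121 122 120 161 158 127  99  87  86 128 124 129 140 161 191 192 191
  191 190]
 [ 82  79  76  73 161 169 162 134  86  82  77 117 149 165 165 192 194 193
  194 193]
 [ 82 143 144 142 166 168 170 149  88  81  79 137 169 168 165 194 196 196
  196 196]
 [ 81 168 171 169 168 168 170 148  88  84  79 140 167 168 165 195 196 195
  196 196]
 [ 79 165 168 167 167 168 170 148  89  84  79 157 168 167 164 193 196 196
  195 195]
 [ 80 169 171 170 169 170 173 136  87  83  79 169 171 169 167 198 201 200
  199 199]
 [ 79 169 172 169 167 168 171 125  85  83  77 166 175 174 174 181 181 197
  198 198]
 [ 92 132 132 193 19
[... 441 characters left out ...]
8 107 163 209 209 208 208 209 170 196
  199 199]
 [102 102 103 102 102 102 100  98  97  93  98 196 208 207 206 206 187 196
  198 198]
 [101 102 102 102 102 102  99  94  95  88  88 198 207 205 206 216 197 196
  196 196]
 [100 103 103 103 103 103 102  97  94  95 174 209 209 208 208 221 199 196
  195 197]
 [101 102 103 103 104 103 104 100  95 176 213 211 208 208 209 210 197 196
  196 195]
 [ 99 101 102 102 102 102 102 100  92 207 211 208 207 207 207 204 197 197
  197 197]
 [ 99 101 101 101 101 101 101  98 174 210 209 207 207 207 208 208 197 196
  196 197]]
pin [(array([351.9, 204.9]), 0.52), (array([285.6, 151.6]), 0.47), (array([176.2, 165.7]), 0.41)]
table_hole [(array([352.9, 209.5]), 0.75)]
```

Tip column is 352.7 against the hole's 352.5, and the rows also agree. I'll insert slowly.

```bash
python3 -m jog '[{"translation":[0,0,-0.004],"angular":[0,0,0]},{"translation":[0,0,-0.008],"angular":[0,0,0]},{"translation":[0,0,-0.012],"angular":[0,0,0]},{"translation":[0,0,-0.016],"angular":[0,0,0]},{"translation":[0,0,-0.02],"angular":[0,0,0]}]'
```

```text
clock: 25.93
ee_pos: [0.6238, 0.0757, 0.1477]
tcp_rot: [-0.074, 0.699, 0.707, 0.083]
ft_force: [-0.3, -0.4, -1.3]
width: 0.0212
finger_force: 40.0
```

```bash
python3 -m jog '[{"translation":[0,0,-0.004],"angular":[0,0,0]},{"translation":[0,0,-0.008],"angular":[0,0,0]},{"translation":[0,0,-0.012],"angular":[0,0,0]},{"translation":[0,0,-0.016],"angular":[0,0,0]},{"translation":[0,0,-0.018],"angular":[0,0,0]}]'
```

```text
clock: 26.35
ee_pos: [0.6237, 0.0756, 0.1294]
tcp_rot: [-0.074, 0.699, 0.707, 0.083]
ft_force: [-0.4, 0.2, -1.1]
width: 0.0215
finger_force: 40.0
```

```bash
python3 -m jog '[{"translation":[0,0,-0.006],"angular":[0,0,0]},{"translation":[0,0,-0.012],"angular":[0,0,0]},{"translation":[0,0,-0.018],"angular":[0,0,0]},{"translation":[0,0,-0.022],"angular":[0,0,0]},{"translation":[0,0,-0.025],"angular":[0,0,0]}]'
python3 -m jog '[{"translation":[0,0,-0.001],"angular":[0,0,0]},{"translation":[0,0,-0.002],"angular":[0,0,0]},{"translation":[0,0,-0.003],"angular":[0,0,0]},{"translation":[0,0,-0.004],"angular":[0,0,0]}]'
```

```text
clock: 26.77
ee_pos: [0.6236, 0.0756, 0.1043]
tcp_rot: [-0.074, 0.699, 0.707, 0.083]
ft_force: [-1.2, -0.2, -0.5]
width: 0.0211
finger_force: 40.0
clock: 27.1
ee_pos: [0.6241, 0.0756, 0.1013]
tcp_rot: [-0.074, 0.699, 0.707, 0.083]
ft_force: [0.3, 0.4, -1.9]
width: 0.0213
finger_force: 40.0
```

```bash
python3 -m jog '[{"translation":[0,0,-0.001],"angular":[0,0,0]},{"translation":[0,0,-0.002],"angular":[0,0,0]},{"translation":[0,0,-0.003],"angular":[0,0,0]},{"translation":[0,0,-0.004],"angular":[0,0,0]},{"translation":[0,0,-0.004],"angular":[0,0,0]}]'
python3 -m jog '[{"translation":[0,0,-0.001],"angular":[0,0,0]},{"translation":[0,0,-0.002],"angular":[0,0,0]},{"translation":[0,0,-0.002],"angular":[0,0,0]}]'
```

```text
clock: 27.52
ee_pos: [0.624, 0.0756, 0.0973]
tcp_rot: [-0.074, 0.699, 0.707, 0.083]
ft_force: [-0.9, 0.4, 0.9]
width: 0.0214
finger_force: 40.0
clock: 27.77
ee_pos: [0.6241, 0.0756, 0.0971]
tcp_rot: [-0.075, 0.699, 0.707, 0.084]
ft_force: [-5.3, -1.4, 14.2]
width: 0.0215
finger_force: 40.0
```

Contact came at TCP z 0.097, against 0.0975 predicted for a seated collar. Now release and withdraw.

```bash
python3 -m jog '[{"translation":[0,0,0.001],"angular":[0,0,0]},{"translation":[0,0,0.001],"angular":[0,0,0]},{"translation":[0,0,0.001],"angular":[0,0,0]},{"translation":[0,0,0.001],"angular":[0,0,0]},{"translation":[0,0,0.001],"angular":[0,0,0]}]' 46
python3 -m jog '[{"translation":[0,0,0.01],"angular":[0,0,0]},{"translation":[0,-0.005,0.03],"angular":[0,0,0]},{"translation":[0,-0.01,0.06],"angular":[0,0,0]},{"translation":[0,-0.01,0.09],"angular":[0,0,0]},{"translation":[0,-0.01,0.12],"angular":[0,0,0]}]'
python3 -m jog '[{"translation":[-0.03,-0.03,0.02],"angular":[0,0,0]},{"translation":[-0.06,-0.06,0.04],"angular":[0,0,0]},{"translation":[-0.09,-0.08,0.06],"angular":[0,0,0]},{"translation":[-0.12,-0.1,0.08],"angular":[0,0,0]},{"translation":[-0.12,-0.1,0.08],"angular":[0,0,0]}]'
python3 - <<'E'
from h import *
V={}
for cam in ['scene','top']:
    im,c,T=snap(cam,cam+'9.png');V[cam]=(c,T)
    hsv=cv2.cvtColor(im,cv2.COLOR_RGB2HSV);m=cv2.inRange(hsv,(22,150,70),(36,255,255));n,l,s,ce=cv2.connectedComponentsWithStats(m)
    print(cam,[(s[k].tolist(),ce[k].round(1)) for k in range(1,n) if s[k][4]>15])
    for k,nm in [(.063,'collar'),(.092,'handle mid'),(.115,'top'),(.112,'tp')]: print('  pred',nm,proj(c,T,np.array([.6247,.0784,k])).round(1))
    for nm in ['pin_collar','pin','table_knob','mallet','mallet_butt','spool','tape_roll','glue_jar']: print('  ',nm,[(np.round(np.array(x['centre'])*[640,400],1),round(x['confidence'],2)) for x in manip.landmark_of(cam,nm)][:3])
E
```

```text
clock: 28.18
ee_pos: [0.6238, 0.0757, 0.0958]
tcp_rot: [-0.074, 0.699, 0.707, 0.083]
ft_force: [0.8, 0.8, -0.5]
width: 0.0457
finger_force: 0.0
clock: 28.6
ee_pos: [0.6237, 0.0649, 0.2179]
tcp_rot: [-0.074, 0.699, 0.706, 0.083]
ft_force: [0.9, 0.2, 0.3]
width: 0.0457
finger_force: 0.0
clock: 29.02
ee_pos: [0.5013, -0.0393, 0.2996]
tcp_rot: [-0.073, 0.701, 0.704, 0.085]
ft_force: [-0.6, -0.6, 0.4]
width: 0.0458
finger_force: 0.0
scene [([571, 184, 13, 18, 89], array([576.7, 192.5])), ([533, 187, 10, 18, 59], array([537.5, 194.7])), ([350, 197, 7, 9, 40], array([353.4, 199.8]))]
  pred collar [352.5 210.8]
  pred handle mid [352.9 204.6]
  pred top [353.2 199.5]
  pred tp [353.1 200.2]
   pin_collar [(array([292.9, 168. ]), 0.67), (array([319.4, 206.2]), 0.65), (array([352.2, 210.8]), 0.63)]
   pin [(array([352.8, 223.5]), 0.51), (array([283.6, 153.3]), 0.47), (array([174.7, 164.6]), 0.46)]
   table_knob [(array([318. , 206.3]), 0.96), (array([390.7, 164.3]), 0.66), (array([243.4, 172.9]), 0.38)]
   mallet [(array([438.3, 176.5]), 0.71)]
   mallet_butt [(array([390.9, 165.7]), 0.89), (
[... 246 characters left out ...]
88, 183, 6, 5, 23], array([ 90.5, 185.3])), ([44, 188, 6, 6, 22], array([ 46.3, 190.4]))]
  pred collar [293.5 178.6]
  pred handle mid [292.7 176.2]
  pred top [292.  174.3]
  pred tp [292.  174.5]
   pin_collar [(array([489.4, 273.7]), 0.8), (array([291.3, 180.9]), 0.66)]
   pin [(array([506.9, 256.6]), 0.77), (array([295.1, 181.4]), 0.69), (array([280.1, 125.5]), 0.63)]
   table_knob [(array([334.4, 171.5]), 0.82)]
   mallet [(array([193.4, 241.1]), 0.97)]
   mallet_butt [(array([251.7, 244.2]), 0.84)]
   spool [(array([308.1, 268. ]), 0.76), (array([193.2, 242.2]), 0.61), (array([338.4, 124.3]), 0.5)]
   tape_roll [(array([167. , 191.6]), 0.64)]
   glue_jar [(array([280.2, 127.3]), 0.8)]
```

```bash
python3 -c "
from station import manip
print(manip.sign_off())"
```

```text
the job is handed in; nothing more can be done
None
```

I handed the job in at about 29 s: the mallet is in the red-lined tray, the press table is fully home, and the yellow pin is through tongue and bed with its collar on the tongue; the last camera readings agreed with this, but no verdict came back.

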